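# Make up two job kits for the frame mill

## Robot

A 6-joint arm with a two-finger parallel gripper is mounted at the origin on the work surface. World frame = base frame: x ahead of the robot, y to its left, z up, the work surface at z = 0. Lengths are in m, angles in rad, forces in N, time in s.
With the tool pointing down it reaches from about 0.25 to 0.725 m from the base axis. Payload 4 kg.
Tool frame: the origin (TCP) lies at the very end of the fingers, on their centre line; the grasp point (between the pads) lies 19 mm behind it; z points along the fingers, y is the line along which they close (so a half turn about z gives the same grasp; the last joint's range is limited). The gripper opens to 85 mm and grips with 20 to 120 N. Pads are 22 mm wide; open, the fingers measure 114 mm over their backs; the gripper's body (76 mm by 85 mm) begins 54 mm behind the grasp point. The pads swing forward as they close: fully open they stand 13 mm farther back than shut.
Start: joints at [-1.194, 0.241, 0.005, 1.335, 0, 1.571], TCP at [0.184, -0.465, 0.231] pointing down, gripper open.
Joint ranges: [-2.72, 2.72], [-1.05, 1.87], [-1.09, 1.28], [-1.99, 2.15], [-1.42, 1.44], [-3.14, 3.14]. Speed limits (rad/s): [2.79, 2.79, 3.14, 3.14, 3.14, 3.14].

## Interface

Orientations are given as a unit quaternion [x, y, z, w].
In Python, from workcell import bot gives the robot as it stands.
- The arm moves only by the tool carry_out, never from a script. Its argument "increments" is one flat list of numbers, 5 for each row, row after row: the finger opening in cm, from 0 to 8.54, then the shift along the tool's x, y, z in cm, then the turn about the tool's z in rad. A call has exactly 5 rows; each row shifts and turns the commanded pose from where the row before left it, along the tool's axes as they then stand; what a row does not reach is not made up. A row lasts 1/8 s, in which the tool goes at most 62.5 mm and 10.7 degrees, less where a joint would pass 70% of its speed; a pose out of reach is approached as far as the arm can. A call with a gripper value outside its range is refused whole. The fingers move at their own pace and stop on an object; the grip force is fixed at half the most. Time passes only in rows, so rows that do not move let the fingers close, or fill a call up. It gives the time, the measured TCP pose, the force, the opening and the grip force at its end, in the units of the state.
- bot.get_obs(): the state, without advancing time (a new reading comes with each control period).
- bot.camera(name): name is "side" or "top"; returns a dict with "pixels" (400x640x3 uint8, blue, green, red), "range_z" (400x640 float32, m along the optical axis (not along the pixel's ray), 0 where there is no reading), "mtx" (3x3 intrinsics, pixels), "eye" and "attitude" of the camera in the world. Camera axes: x right, y down, z forward; pixel columns grow to the right and rows downward; lengths in m; the calibration is good to about 2 mm. A picture is of the moment at which its call begins.
- bot.job_done(): hands the job in; it is judged then, once.
Trained networks look in a picture, given as the dict that the camera call returned (one of the last four; its "shot" number tells which), for a name from the list of things; names that differ only in an ending like _2 or _b are one class to them, and where a whole thing is asked for, a point or a joint stands for the part that bears it (a point fixed in the world has none). Each returns a list of dicts, best first, with "p" (0 to 1); they miss things now and then, are a little off and sometimes report something else, mostly with a low value. They report only what shows in the picture. A call takes as long as a camera call. They do not tell look-alikes from the thing itself.
- bot.find_in(picture, name): "xyz" ([x, y, z] in m, in the coordinates of the camera as it stood for that picture, good to about 4 mm: the middle of the surface that is visible of it).
- bot.regions_of(picture, name): "mask" (400x640 bool, what is visible of it).
- bot.place_of(picture, name): "xyz" ([x, y, z] in m, in the coordinates of the camera as it stood for that picture, good to about 4 mm: a listed point, or the origin of a listed thing).
The state is a dict: "clock": time; "joint_pos": joint angles; "joint_vel": joint speeds; "tau": joint torques, N m; "eef_pos": TCP position; "tool_rot": TCP orientation; "ft_force": force on the tool from outside, world axes, zero at the start; "ft_torque": the same for the moment, N m; "grip_width": finger opening in m; "grasp_force": force on a finger pad.
Only numpy, scipy, OpenCV 4.12 (cv2) and the standard library are available. Lean on these libraries where they do the work, as an engineer would, in place of code of your own. Each camera call takes 0.05 s, during which the arm holds its last target. There are 200 camera calls.

## Task

Make up the two job kits for the spectacle-frame mill. Into the tray with two bays put the front with the round lens openings, flat in the wide bay, and the toothed cutter, hub up, in the narrow bay; into the tray with three bays put the front with the rectangular openings, flat in the wide bay, and the stepped clamp jaw and the socket-head bolt in the two small bays, one in each (either way round), the jaw step up and the bolt standing on its head as now. Leave the plain ring, the hexagon nut and the round tin where they are.

Things in the scene. Friction and masses are not known exactly. Their poses are not given: they have to be found in the camera images.
- tray_two: Two-bay kit tray: fixed white tray, 180 (x) x 188 (y) mm; walls 4 mm thick and 12 mm high, floor 3 mm thick. Origin: middle of its underside, on the table; z up. Wide bay, 98 x 180 mm clear, centred at (x, y) = (-37, 0) mm, on its -x side (towards the robot); beyond a divider one narrow bay, 70 x 180 mm clear, centred at (+51, 0) mm.
- tray_three: Three-bay kit tray: fixed white tray, 180 (x) x 188 (y) mm; walls 4 mm thick and 12 mm high, floor 3 mm thick. Origin: middle of its underside, on the table; z up. Wide bay, 98 x 180 mm clear, centred at (x, y) = (-37, 0) mm, on its -x side (towards the robot); beyond a divider two small bays, each 70 x 88 mm clear, centred at (51, 46) and (51, -46) mm.
- front_round: black acetate spectacle front: flat plate 142 x 46 x 8 mm, two round (34 mm) lens openings side by side, solid for 32 mm at its middle (grip there across the 46 mm). Lies flat, back up: 4 mm high nose pads near the middle and brass hinges at the ends, on top. Origin: middle of its underside; x along the 142 mm, z up. 45 g.
- front_rect: black acetate spectacle front: flat plate 142 x 46 x 8 mm, two rectangular (46 x 28 mm) lens openings side by side, solid for 24 mm at its middle (grip there across the 46 mm). Lies flat, back up: 4 mm high nose pads near the middle and brass hinges at the ends, on top. Origin: middle of its underside; x along the 142 mm, z up. 45 g.
- cutter: steel slotting cutter: toothed disc 52 mm across and 5 mm thick, lying flat, with a round hub 22 mm across that rises from its middle to 26 mm above the table (grip the hub). Origin at the middle of the disc's underside, z up the hub. About 120 g.
- jaw: steel clamp jaw: block 52 x 26 x 14 mm with a raised step 32 x 26 mm in its middle, 24 mm high in all, small dark holes on top. Origin at the middle of its underside; x along the 52 mm, y across the 26 mm (grip here), z up. About 200 g.
- bolt: dark steel socket-head bolt standing on its head: head 26 mm across and 14 mm high below, threaded shank 16 mm across pointing up, 45 mm high in all. Origin at the middle of the head's face on the table, z up along the shank. About 90 g.
- collar: plain steel ring, 50 mm outside, 28 mm bore, 16 mm high. Bystander, loose: to be left where it is. Origin at the middle of its underside, z up.
- nut: dark steel hexagon nut, 36 mm across flats, 16 mm high, with a hole. Bystander, loose: to be left where it is. Origin at the middle of its underside, z up.
- tin: round closed tin with a grey lid, 54 mm across, 30 mm high. Bystander, loose: to be left where it is. Origin at the middle of its underside, z up.
Things that resemble listed ones, but are neither listed nor needed, are in the scene too. What is shaped like the bolt but red or yellow is not meant.

How it is judged:
At the end, for the whole second after the job is handed in: Each thing rests upright (0.08 rad) on the floor (4 mm) of its tray's right bay: two-bay tray round front (wide), cutter (narrow); three-bay tray rectangular front (wide), jaw and bolt (one per small bay). All released, under 20 mm/s; ring, nut, tin within 20 mm of their start (x of front_round in the frame of tray_two between -0.066 and -0.008 m and y of front_round in the frame of tray_two between -0.024 and 0.024 m and z of each of front_round, cutter in the frame of tray_two below 0.007 m and angle between each of front_round, cutter, front_rect's own z axis and vertical below 0.08 rad and linear speed of each of front_round, cutter, front_rect below 0.02 m/s and x of cutter in the frame of tray_two between 0.036 and 0.066 m and y of cutter in the frame of tray_two between -0.068 and 0.068 m and x of front_rect in the frame of tray_three between -0.066 and -0.008 m and y of front_rect in the frame of tray_three between -0.024 and 0.024 m and z of front_rect in the frame of tray_three below 0.007 m and (((x of jaw in the frame of tray_three between 0.026 and 0.076 m and y of jaw in the frame of tray_three between 0.012 and 0.08 m and z of jaw in the frame of tray_three below 0.007 m and angle between jaw's own z axis and vertical below 0.08 rad and linear speed of jaw below 0.02 m/s) and (x of bolt in the frame of tray_three between 0.026 and 0.076 m and y of bolt in the frame of tray_three between -0.08 and -0.012 m and z of bolt in the frame of tray_three below 0.007 m and angle between bolt's own z axis and vertical below 0.08 rad and linear speed of bolt below 0.02 m/s)) or ((x of jaw in the frame of tray_three between 0.026 and 0.076 m and y of jaw in the frame of tray_three between -0.08 and -0.012 m and z of jaw in the frame of tray_three below 0.007 m and angle between jaw's own z axis and vertical below 0.08 rad and linear speed of jaw below 0.02 m/s) and (x of bolt in the frame of tray_three between 0.026 and 0.076 m and y of bolt in the frame of tray_three between 0.012 and 0.08 m and z of bolt in the frame of tray_three below 0.007 m and angle between bolt's own z axis and vertical below 0.08 rad and linear speed of bolt below 0.02 m/s))) and distance of each of collar, nut, tin from where it was at the start of the episode below 0.02 m); the robot touches nothing.
It fails at once if the plain ring is pushed or carried more than 30 mm away (distance of collar from where it was at the start of the episode above 0.03 m).
It fails at once if the hexagon nut is pushed or carried more than 30 mm away (distance of nut from where it was at the start of the episode above 0.03 m).
It fails at once if the tin is pushed or carried more than 30 mm away (distance of tin from where it was at the start of the episode above 0.03 m).
It also fails if it takes over 122 s, if anything falls off the work surface, if the arm or the gripper's body presses on something with over 40 N, if the wrist force passes 120 N, or if a joint passes its speed limit or range.

## Working session

There is one attempt and no reset: what is moved stays moved. The work goes in short steps, Python scripts to look and compute and a tool call to move; the robot and the scene stay as the last step left them, time stands still between calls to the robot, and variables do not carry over. Pictures are saved under pics/ and viewed, at most 14 in all, crops included, and the job is handed in when it is done.

Besides the shell and the picture viewer there is one more tool, called as name(argument=value, ...) on one line, values as JSON. carry_out: Moves the arm, as the interface text tells. Its arguments: {"type":"object","properties":{"increments":{"type":"array","items":{"type":"number"}}},"required":["increments"]}

```bash
mkdir -p pics
cat > h.py <<'E'
import numpy as np, cv2
from scipy.spatial.transform import Rotation as R
from workcell import bot
NAMES="tray_two tray_three front_round front_rect cutter jaw bolt collar nut tin".split()
def rot(c):
    a=np.array(c["attitude"]); return a if a.shape==(3,3) else R.from_quat(a).as_matrix()
def w(c,p): return rot(c)@np.array(p)+np.array(c["eye"])
def cloud(c):
    z=c["range_z"]; K=c["mtx"]; v,u=np.indices(z.shape)
    P=np.stack([(u-K[0,2])/K[0,0]*z,(v-K[1,2])/K[1,1]*z,z],-1)
    return P@rot(c).T+np.array(c["eye"])
def px(c,p):
    q=rot(c).T@(np.array(p)-np.array(c["eye"])); q=c["mtx"]@q; return (q[:2]/q[2]).round().astype(int)
E
python3 - <<'E'
from h import *
for n in ("top","side"):
    c=bot.camera(n); cv2.imwrite(f"pics/{n}0.png",c["pixels"]); print(n,c["eye"],c["attitude"])
    for k in NAMES:
        print(k,[(round(d["p"],2),w(c,d["xyz"]).round(3).tolist(),px(c,w(c,d["xyz"])).tolist()) for d in bot.place_of(c,k)[:4]])
s=bot.get_obs();print(s["clock"],s["eef_pos"],s["tool_rot"],s["grip_width"])
E
```

```text
top [0.46628739 0.01486537 0.84768089] [-0.70611273  0.70691398 -0.02719997  0.03062022]
tray_two [(0.61, [0.484, -0.324, 0.003], [464, 222])]
tray_three [(0.66, [0.515, 0.317, 0.002], [189, 209])]
front_round [(0.92, [0.441, -0.094, -0.001], [365, 240])]
front_rect [(0.97, [0.69, 0.096, -0.0], [284, 135]), (0.73, [0.562, -0.119, -0.002], [375, 189])]
cutter [(0.58, [0.562, -0.117, 0.001], [375, 189]), (0.17, [0.568, -0.016, -0.001], [331, 186])]
jaw [(0.82, [0.572, -0.016, -0.002], [332, 185])]
bolt [(0.56, [0.362, 0.101, 0.0], [281, 275]), (0.5, [0.466, 0.024, -0.002], [315, 230]), (0.4, [0.408, 0.161, 0.004], [255, 255]), (0.39, [0.441, 0.094, -0.001], [285, 240])]
collar [(0.52, [0.567, 0.129, -0.002], [270, 187])]
nut [(0.63, [0.696, -0.145, 0.003], [386, 132])]
tin [(0.73, [0.69, -0.059, 0.0], [349, 135])]
side [0.05291808 0.86303029 0.66405238] [-0.2070876   0.85027781 -0.46795327  0.12313452]
tray_two [(0.66, [0.483, -0.322, -0.003], [385, 165])]
tray_three [(0.8, [0.51, 0.328, 0.0], [238, 312])]
front_round [(0.55, [0.439, -0.099, 0.002], [368, 206]), (0.22, [0.484, -0.324, -0.004], [385, 165])]
front_rect [(0.75, [0.691, 0.097, 0.002], [232, 222])]
cutter [(0.65, [0.564, -0.119, 0.001], [325, 191])]
jaw [(0.78, [0.572, -0.012, -0.004], [301, 213])]
bolt [(0.6, [0.461, 0.031, 0.002], [335, 233]), (0.57, [0.435, 0.1, 0.001], [332, 254]), (0.53, [0.406, 0.165, -0.001], [330, 277]), (0.53, [0.574, -0.013, -0.003], [300, 212])]
collar [(0.58, [0.567, 0.133, -0.003], [269, 247])]
nut [(0.72, [0.696, -0.051, 0.004], [265, 190]), (0.66, [0.699, -0.142, -0.004], [283, 177])]
tin [(0.68, [0.699, -0.051, 0.005], [264, 190])]
1.1 [ 0.18398094 -0.46489172  0.23130368] [ 9.82305127e-01  1.87287578e-01  6.12060768e-06 -1.91095856e-05] 0.08567522606879235
```

Run:
```python
import cv2
a=cv2.imread("pics/top0.png")[100:310,120:560]
cv2.imwrite("pics/top0c.png",cv2.resize(a,None,fx=1.8,fy=1.8,interpolation=cv2.INTER_CUBIC))
b=cv2.imread("pics/side0.png")[130:340,180:440]
cv2.imwrite("pics/side0c.png",cv2.resize(b,None,fx=2.7,fy=2.7,interpolation=cv2.INTER_CUBIC))
```

```text
(no output)
```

View pics/top0c.png

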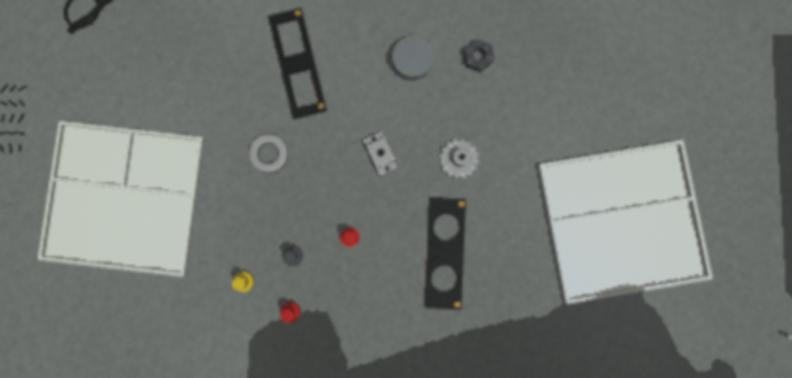

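View pics/side0c.png

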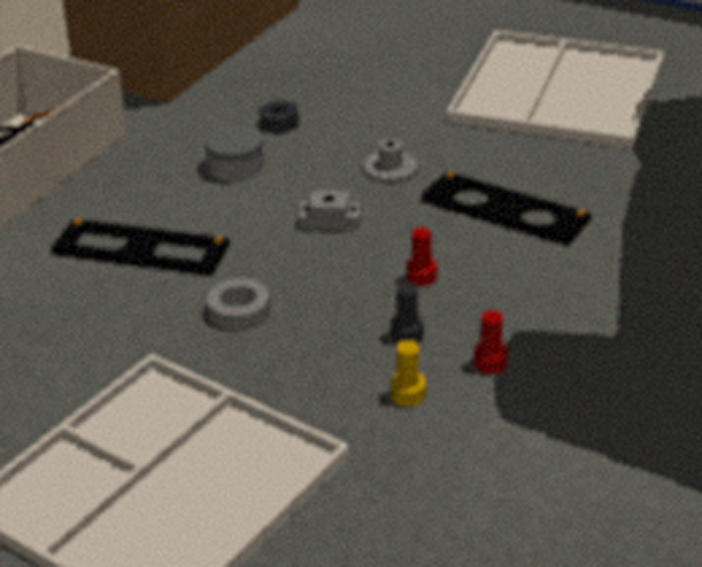

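The top view shows:
- **Dark bolt:** at full pixel (285,240), world (0.44, 0.095). It fits because it is the only dark one. The look-alikes are red at (315,230) and (281,275), and yellow at (255,255).
- **Round front:** (365,240).
- **Rectangular front:** (284,135).
- **Cutter:** (375,189).
- **Jaw:** (332,185).
- **Trays:** two-bay on the right, three-bay on the left.

Next I'll measure the exact poses and confirm the bolt in a crop.

Run:
```python
from h import *
c=bot.camera("top"); C=cloud(c); im=c["pixels"]
cv2.imwrite("pics/bolt.png",cv2.resize(im[215:295,235:335],None,fx=6,fy=6,interpolation=cv2.INTER_CUBIC))
print("table z",np.median(C[200:260,400:420,2]))
def rect(m):
    p=C[m][:,:2].astype(np.float32); r=cv2.minAreaRect(p*1000); b=cv2.boxPoints(r)/1000
    l=[b[1]-b[0],b[2]-b[1]]; L=max(l,key=np.linalg.norm); a=np.degrees(np.arctan2(L[1],L[0]))%180
    return np.array(r[0]).round(1)/1000,np.array(r[1]).round(1),round(a,1)
for k in ("front_round","front_rect","jaw","cutter","tray_two","tray_three"):
    for d in bot.regions_of(c,k)[:2]:
        m=d["mask"]; print(k,round(d["p"],2),m.sum(),*rect(m),"z95",np.percentile(C[m][:,2],95).round(4))
# own masks
Z=C[...,2]; g=im.max(2)
def blob(m,seed,name):
    n,l,s,ce=cv2.connectedComponentsWithStats(m.astype(np.uint8)); v,u=seed
    ids=np.unique(l[v-6:v+7,u-6:u+7]); ids=ids[ids>0]
    for i in ids:
        if s[i,4]>25: print(name,s[i,4],*rect(l==i),"mean",C[l==i].mean(0).round(4))
blob(g<55,(240,365),"round"); blob(g<55,(135,284),"rect")
blob(Z>0.018,(185,332),"jaw step"); blob(Z>0.004,(185,332),"jaw all")
blob(Z>0.015,(189,375),"hub"); blob(Z>0.003,(189,375),"cutter all"); blob(Z>0.025,(240,285),"bolt shank")
blob(g>160,(222,464),"tray2"); blob(g>160,(209,189),"tray3")
```

```text
table z -0.0004588348845590007
front_round 0.78 939 [ 0.4433 -0.0534] [137.8 142. ] 178.5 z95 0.01
front_rect 0.75 594 [0.6094 0.0754] [307.3  46.3] 14.3 z95 0.0104
jaw 0.52 237 [ 0.569  -0.0134] [50.2 25. ] 23.3 z95 0.0252
cutter 0.56 340 [ 0.531  -0.0555] [ 48.3 185. ] 118.0 z95 0.0265
tray_two 0.87 6581 [ 0.4624 -0.2098] [185.3 441.7] 99.7 z95 0.0119
tray_two 0.19 875 [ 0.4448 -0.0526] [137.5 141.8] 176.1 z95 0.0101
round 726 [ 0.4545 -0.0806] [150.2 120.3] 44.2 mean [ 0.4407 -0.095   0.0111]
rect 514 [0.6089 0.074 ] [305.6  43.6] 14.4 mean [0.6889 0.0954 0.0108]
jaw step 159 [ 0.5694 -0.0138] [31.7 26.1] 25.6 mean [ 0.5693 -0.0139  0.0233]
jaw all 263 [ 0.5695 -0.014 ] [52.1 26.5] 23.6 mean [ 0.5685 -0.0139  0.0193]
hub 77 [ 0.5637 -0.1164] [20.5 20.3] 25.4 mean [ 0.5631 -0.1158  0.0249]
cutter all 310 [ 0.5151 -0.0681] [ 49.4 186.2] 135.4 mean [ 0.5624 -0.1146  0.0181]
bolt shank 48 [0.4386 0.0991] [15.8 13.3] 87.7 mean [0.4386 0.0982 0.0431]
tray2 5890 [ 0.4609 -0.207 ] [181.5 435.8] 99.5 mean [ 0.4838 -0.3256  0.0072]
tray3 5993 [0.4996 0.2146] [404.5 180.7] 83.4 mean [0.5122 0.3201 0.0064]
```

View pics/bolt.png

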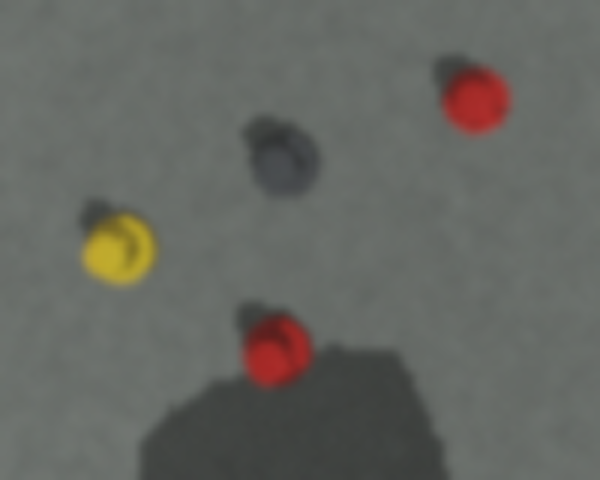

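The crop shows one dark steel bolt at crop (284,158), full (282,241), with red and yellow ones around it, so the dark one is confirmed. Some rectangles were spoiled by zero-depth pixels, so I'll filter those and recompute.

```bash
cat >> h.py <<'E'
def rect(C,m,zr):
    m=m&(C[...,2]>zr[0])&(C[...,2]<zr[1])
    p=C[m][:,:2].astype(np.float32); med=np.median(p,0); p=p[np.linalg.norm(p-med,axis=1)<.15]
    r=cv2.minAreaRect(p*1000); b=cv2.boxPoints(r)/1000
    L=max([b[1]-b[0],b[2]-b[1]],key=np.linalg.norm)
    return (np.array(r[0])/1000).round(4),np.array(r[1]).round(1),round(np.degrees(np.arctan2(L[1],L[0]))%180,1)
def seg(c,name,near):
    "blob of the thing's mask around a world point"
    best=None
    for d in bot.regions_of(c,name):
        u,v=px(c,near)
        if d["mask"][max(v-12,0):v+13,max(u-12,0):u+13].sum()>40: return d["mask"]
def yaw(s=None):
    s=s or bot.get_obs(); y=R.from_quat(s["tool_rot"]).as_matrix()[:,1]; return np.degrees(np.arctan2(y[1],y[0]))
def go(x,y,z,ang=None,s=None):
    "turn wanted, then shift in tool axes (cm) after that turn. ang: world degrees of closing line"
    s=s or bot.get_obs(); Rm=R.from_quat(s["tool_rot"]).as_matrix(); t=0
    if ang is not None: t=-(((ang-yaw(s))+90)%180-90)  # tool z down
    Rn=Rm@R.from_euler("z",t,degrees=True).as_matrix()
    d=Rn.T@(np.array([x,y,z])-s["eef_pos"])*100
    print("turn %.3f rad; shift %s cm; j6 %.2f; tcp %s"%(np.radians(t),d.round(2),s["joint_pos"][5],np.round(s["eef_pos"],4)))
E
python3 - <<'E'
from h import *
c=bot.camera("top"); C=cloud(c); im=c["pixels"]; g=im.max(2)
H,W=g.shape
def win(u,v,r): m=np.zeros((H,W),bool); m[v-r:v+r,u-r:u+r]=1; return m
print("round",rect(C,(g<60)&win(365,240,36),(.006,.02)))
print("rect",rect(C,(g<60)&win(284,135,36),(.006,.02)))
print("cut",rect(C,win(375,189,18),(.003,.04)))
print("tray2",rect(C,(g>130)&win(464,222,62),(-.002,.014)))
print("tray3",rect(C,(g>130)&win(189,209,62),(-.002,.014)))
print("tray2w",rect(C,win(464,222,62),(.009,.014)))
print("tray3w",rect(C,win(189,209,62),(.009,.014)))
s=bot.get_obs(); print(yaw(s),R.from_quat(s["tool_rot"]).as_matrix().round(3).tolist())
E
```

```text
round (array([ 0.4415, -0.0966]), array([ 44.8, 138.4]), np.float32(176.8))
rect (array([0.6894, 0.095 ]), array([140.3,  43.5]), np.float32(14.0))
cut (array([ 0.5742, -0.1135]), array([76.9, 61.1]), np.float32(36.3))
tray2 (array([ 0.4818, -0.3312]), array([185.9, 197.6]), np.float32(99.7))
tray3 (array([0.513 , 0.3243]), array([196. , 186.2]), np.float32(83.5))
tray2w (array([ 0.4826, -0.3266]), array([180.3, 189.6]), np.float32(99.7))
tray3w (array([0.513 , 0.3209]), array([189.2, 180. ]), np.float32(83.5))
-68.40870246033022 [[0.93, 0.368, -0.0], [0.368, -0.93, 0.0], [-0.0, -0.0, -1.0]]
```

Run:
```python
from h import *
go(.5635,-.1162,.08,-80.3)
```

```text
turn 0.208 rad; shift [ 43.29 -27.98  15.13] cm; j6 1.57; tcp [ 0.184  -0.4649  0.2313]
```

carry_out(increments=[4.5, 0, 0, 1, 0.104, 4.5, 0, 0, 1, 0.104, 4.5, 3.9, -2.5, 1.2, 0, 4.5, 3.9, -2.5, 1.2, 0, 4.5, 3.9, -2.5, 1.2, 0])

```text
clock: 2.12
eef_pos: [0.2876, -0.3706, 0.1751]
tool_rot: [0.996, 0.084, 0.0, 0.0]
ft_force: [-0.1, -0.3, -0.3]
grip_width: 0.045
grasp_force: 0.0
```

carry_out(increments=[4.5, 3.9, -2.5, 1.2, 0, 4.5, 3.9, -2.5, 1.2, 0, 4.5, 3.9, -2.5, 1.2, 0, 4.5, 3.9, -2.5, 1.2, 0, 4.5, 3.9, -2.5, 1.2, 0])

```text
clock: 2.75
eef_pos: [0.4591, -0.2143, 0.1151]
tool_rot: [0.996, 0.084, 0.0, 0.0]
ft_force: [0.2, -0.7, 0.0]
grip_width: 0.0451
grasp_force: 0.0
```

carry_out(increments=[4.5, 3.9, -2.5, 1.2, 0, 4.5, 3.9, -2.5, 1.2, 0, 4.5, 3.9, -2.5, 1.2, 0, 4.5, 0.4, -0.5, 0, 0, 4.5, 0, 0, 0, 0])

```text
clock: 3.38
eef_pos: [0.5635, -0.1159, 0.0791]
tool_rot: [0.996, 0.085, -0.0, 0.0]
ft_force: [-0.1, 0.7, 0.6]
grip_width: 0.0452
grasp_force: 0.0
```

Run:
```python
from h import *
go(.5635,-.1162,.010,-80.3)
```

```text
turn 0.000 rad; shift [0.   0.03 6.91] cm; j6 2.77; tcp [ 0.5635 -0.1159  0.0791]
```

carry_out(increments=[4.5, 0, 0, 4, 0, 4.5, 0, 0, 2.9, 0, 0, 0, 0, 0, 0, 0, 0, 0, 0, 0, 0, 0, 0, 0, 0])

```text
clock: 4.0
eef_pos: [0.5648, -0.1168, 0.012]
tool_rot: [0.996, 0.084, 0.001, 0.0]
ft_force: [0.7, -0.2, -1.1]
grip_width: 0.0195
grasp_force: 58.7
```

carry_out(increments=[0, 0, 0, 0, 0, 0, 0, 0, 0, 0, 0, 0, 0, -2, 0, 0, 0, 0, -3, 0, 0, 0, 0, -3, 0])

```text
clock: 4.62
eef_pos: [0.5636, -0.116, 0.091]
tool_rot: [0.996, 0.084, -0.0, -0.0]
ft_force: [0.5, -0.3, -1.8]
grip_width: 0.0193
grasp_force: 58.7
```

Run:
```python
from h import *
go(.5329,-.3180,.10,-80.3)
c=bot.camera("side"); cv2.imwrite("pics/s1.png",cv2.resize(c["pixels"][120:260,220:460],None,fx=3,fy=3))
```

```text
turn -0.000 rad; shift [-6.43 19.39 -0.9 ] cm; j6 2.77; tcp [ 0.5636 -0.116   0.091 ]
```

View pics/s1.png

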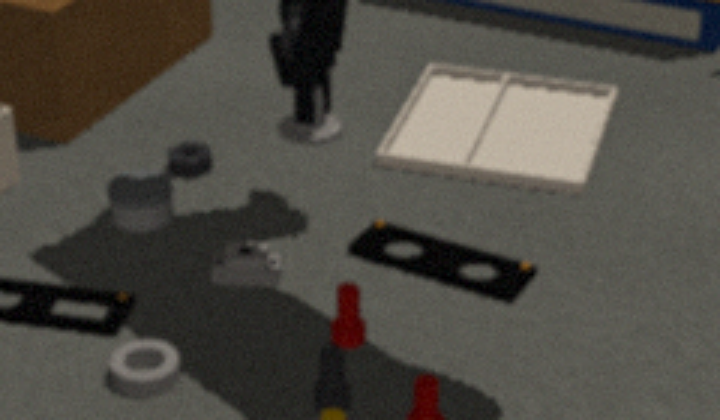

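The picture shows the cutter hanging level in the fingers at crop (315,130). Next I'll carry it to the narrow bay.

carry_out(increments=[0, -1.6, 4.85, 0, 0, 0, -1.6, 4.85, 0, 0, 0, -1.6, 4.85, 0, 0, 0, -1.63, 4.84, 0, 0, 0, 0, 0, 0, 0])

```text
clock: 5.3
eef_pos: [0.532, -0.322, 0.0899]
tool_rot: [0.997, 0.082, 0.0, 0.001]
ft_force: [-0.7, 1.3, -1.7]
grip_width: 0.0193
grasp_force: 59.1
```

carry_out(increments=[0, 0, 0, 3.5, 0, 0, 0, 0, 3, 0, 0, 0, 0, 1, 0, 0, 0, 0, 0.2, 0, 0, 0, 0, 0, 0])

```text
clock: 5.92
eef_pos: [0.5338, -0.318, 0.014]
tool_rot: [0.996, 0.085, 0.001, 0.0]
ft_force: [0.1, 0.0, -1.2]
grip_width: 0.0194
grasp_force: 58.9
```

Run:
```python
from h import *
go(.5329,-.3180,.0135,-80.3); print(bot.get_obs()["ft_force"])
```

```text
turn 0.000 rad; shift [-0.08 -0.01  0.05] cm; j6 2.43; tcp [ 0.5338 -0.318   0.014 ]
[ 0.08941496  0.0295258  -1.15271777]
```

carry_out(increments=[0, 0, 0, 0.05, 0, 4, 0, 0, 0, 0, 4, 0, 0, 0, 0, 4, 0, 0, 0, 0, 4, 0, 0, -2, 0])

```text
clock: 6.55
eef_pos: [0.5315, -0.3173, 0.0313]
tool_rot: [0.996, 0.084, -0.002, -0.001]
ft_force: [-0.1, 0.3, -0.1]
grip_width: 0.04
grasp_force: 0.0
```

carry_out(increments=[4, 0, 0, -3, 0, 6.2, 0, 0, -4, 0.075, 6.2, 0, 0, 0, 0.075, 6.2, 0, 0, 0, 0.075, 6.2, 0, 0, 0, 0])

```text
clock: 7.18
eef_pos: [0.533, -0.3182, 0.103]
tool_rot: [1.0, -0.028, 0.0, 0.0]
ft_force: [0.6, 0.6, -0.4]
grip_width: 0.0614
grasp_force: 0.0
```

Run:
```python
from h import *
go(.4415,-.0966,.06,-93.2)
```

```text
turn 0.000 rad; shift [-10.37 -21.61   4.29] cm; j6 2.66; tcp [ 0.533  -0.3182  0.103 ]
```

carry_out(increments=[6.2, -2, -4.3, 0, 0, 6.2, -2, -4.3, 0, 0, 6.2, -2.1, -4.3, 0, 0, 6.2, -2.1, -4.3, 0, 0, 6.2, -2.17, -4.4, 0, 0])

```text
clock: 7.8
eef_pos: [0.441, -0.0954, 0.1029]
tool_rot: [1.0, -0.028, 0.0, -0.0]
ft_force: [0.6, 1.0, -0.2]
grip_width: 0.062
grasp_force: 0.0
```

carry_out(increments=[6.2, 0, 0, 3.3, 0, 6.2, 0, 0, 3, 0, 6.2, 0, 0, 2.5, 0, 6.2, 0, 0, 0, 0, 6.2, 0, 0, 0, 0])

```text
clock: 8.43
eef_pos: [0.4422, -0.0968, 0.0155]
tool_rot: [1.0, -0.028, 0.0, 0.0]
ft_force: [-0.7, -0.0, 0.6]
grip_width: 0.0618
grasp_force: 0.0
```

Run:
```python
from h import *
go(.4415,-.0966,.0,-93.2)
c=bot.camera("side"); cv2.imwrite("pics/s2.png",cv2.resize(c["pixels"][120:260,260:460],None,fx=4,fy=4,interpolation=cv2.INTER_CUBIC))
```

```text
turn 0.000 rad; shift [-0.07 -0.02  1.55] cm; j6 2.98; tcp [ 0.4422 -0.0968  0.0155]
```

View pics/s2.png

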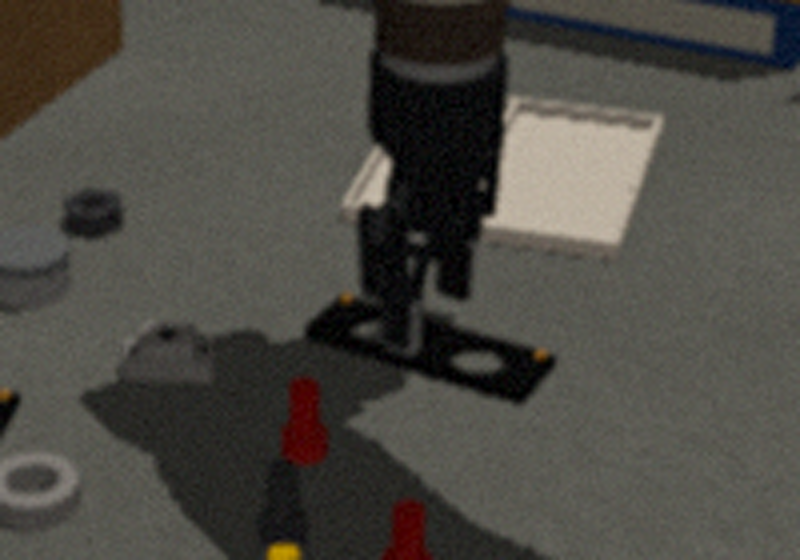

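The fingers straddle the plate's middle at crop (410,340). I'll lower and grip.

carry_out(increments=[6.2, -0.05, 0, 0.8, 0, 6.2, 0, 0, 0.5, 0, 6.2, 0, 0, 0.25, 0, 0, 0, 0, 0, 0, 0, 0, 0, 0, 0])

```text
clock: 9.1
eef_pos: [0.4411, -0.0966, -0.0005]
tool_rot: [1.0, -0.028, 0.0, 0.0]
ft_force: [-1.4, 0.1, 1.7]
grip_width: 0.0436
grasp_force: 61.2
```

carry_out(increments=[0, 0, 0, 0, 0, 0, 0, 0, 0, 0, 0, 0, 0, 0, 0, 0, 0, 0, -1.5, 0, 0, 0, 0, 0, 0])

```text
clock: 9.72
eef_pos: [0.4421, -0.0968, 0.0148]
tool_rot: [1.0, -0.028, 0.001, 0.0]
ft_force: [-0.4, -0.3, -1.0]
grip_width: 0.044
grasp_force: 61.1
```

Run:
```python
from h import *
go(.4415,-.0966,.1)
c=bot.camera("side"); cv2.imwrite("pics/s3.png",cv2.resize(c["pixels"][150:260,300:460],None,fx=4,fy=4,interpolation=cv2.INTER_CUBIC))
```

```text
turn 0.000 rad; shift [-0.04 -0.01 -8.52] cm; j6 2.98; tcp [ 0.4421 -0.0968  0.0148]
```

View pics/s3.png

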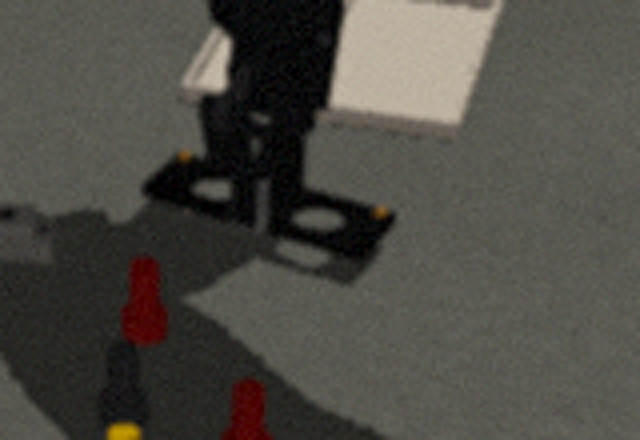

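The plate is lifted level; its shadow shows beneath it at crop (310,255). I'll lift further, turn and carry it.

carry_out(increments=[0, 0, 0, -4.2, 0, 0, 0, 0, -4.2, -0.17, 0, 0, 0, 0, -0.17, 0, 0, 0, 0, -0.17, 0, 0, 0, 0, -0.17])

```text
clock: 10.4
eef_pos: [0.4408, -0.0965, 0.0976]
tool_rot: [0.951, 0.31, -0.0, -0.0]
ft_force: [0.6, 0.8, 0.7]
grip_width: 0.0441
grasp_force: 61.4
```

carry_out(increments=[0, 0, 0, 0, -0.17, 0, 0, 0, 0, -0.17, 0, 0, 0, 0, -0.17, 0, 0, 0, 0, -0.17, 0, 0, 0, 0, -0.17])

```text
clock: 11.02
eef_pos: [0.4407, -0.0965, 0.0974]
tool_rot: [0.739, 0.674, -0.0, -0.0]
ft_force: [-0.8, 0.2, -1.0]
grip_width: 0.0436
grasp_force: 61.4
```

carry_out(increments=[0, 0, 0, 0, -0.17, 0, 0, 0, 0, -0.096, 0, 0, 0, 0, 0, 0, 0, 0, 0, 0, 0, 0, 0, 0, 0])

```text
clock: 11.65
eef_pos: [0.441, -0.0966, 0.0981]
tool_rot: [0.645, 0.764, -0.0, -0.0]
ft_force: [-0.6, -0.8, -0.9]
grip_width: 0.0437
grasp_force: 61.4
```

Run:
```python
from h import *
go(.4461,-.3328,.1,9.7)
```

```text
turn -0.001 rad; shift [-23.37  -3.48  -0.19] cm; j6 1.19; tcp [ 0.441  -0.0966  0.0981]
```

carry_out(increments=[0, -4.6, -0.7, 0, 0, 0, -4.7, -0.7, 0, 0, 0, -4.7, -0.7, 0, 0, 0, -4.7, -0.7, 0, 0, 0, -4.67, -0.68, 0, 0])

```text
clock: 12.28
eef_pos: [0.446, -0.3344, 0.0983]
tool_rot: [0.645, 0.764, 0.0, 0.0]
ft_force: [0.6, -0.2, 0.1]
grip_width: 0.0441
grasp_force: 61.4
```

carry_out(increments=[0, 0, 0, 3, 0, 0, 0, 0, 3, 0, 0, 0, 0, 1.5, 0, 0, 0, 0, 0, 0, 0, 0, 0, 0, 0])

```text
clock: 12.9
eef_pos: [0.447, -0.3332, 0.0244]
tool_rot: [0.645, 0.764, 0.0, 0.001]
ft_force: [0.5, -0.7, 0.4]
grip_width: 0.0438
grasp_force: 61.4
```

Run:
```python
from h import *
go(.4461,-.3328,.0035,9.7)
```

```text
turn -0.000 rad; shift [ 0.06 -0.08  2.09] cm; j6 0.76; tcp [ 0.447  -0.3332  0.0244]
```

carry_out(increments=[0, 0, -0.1, 1.2, 0, 0, 0, 0, 0.6, 0, 0, 0, 0, 0.25, 0, 0, 0, 0, 0, 0, 5.6, 0, 0, 0, 0])

```text
clock: 13.52
eef_pos: [0.4452, -0.3331, 0.0029]
tool_rot: [0.645, 0.764, 0.0, 0.0]
ft_force: [-0.5, -0.6, -0.4]
grip_width: 0.0561
grasp_force: 0.0
```

carry_out(increments=[5.6, 0, 0, 0, 0, 5.6, 0, 0, 0, 0, 5.6, 0, 0, -1.5, 0, 5.6, 0, 0, -3.5, 0, 5.6, 0, 0, -4.5, 0])

```text
clock: 14.15
eef_pos: [0.4445, -0.3326, 0.0989]
tool_rot: [0.645, 0.764, -0.0, -0.001]
ft_force: [0.3, -0.8, 0.0]
grip_width: 0.0563
grasp_force: 0.0
```

Run:
```python
from h import *
go(.6894,.0950,.1,104)
```

```text
turn 1.495 rad; shift [ 34.11 -35.56  -0.1 ] cm; j6 0.76; tcp [ 0.4445 -0.3326  0.0989]
```

carry_out(increments=[5.8, 0, 0, 0, -0.165, 5.8, 0, 0, 0, -0.165, 5.8, 0, 0, 0, -0.165, 5.8, 0, 0, 0, -0.165, 5.8, 0, 0, 0, -0.165])

```text
clock: 14.78
eef_pos: [0.4453, -0.3332, 0.0991]
tool_rot: [0.282, 0.959, -0.0, 0.001]
ft_force: [-0.4, 0.0, -0.1]
grip_width: 0.0579
grasp_force: 0.0
```

carry_out(increments=[5.8, 0, 0, 0, -0.165, 5.8, 0, 0, 0, -0.165, 5.8, 0, 0, 0, -0.165, 5.8, 0, 0, 0, -0.165, 5.8, 0, 0, 0, -0.161])

```text
clock: 15.4
eef_pos: [0.4454, -0.3332, 0.0991]
tool_rot: [-0.124, 0.992, -0.0, 0.0]
ft_force: [0.6, -0.3, -0.1]
grip_width: 0.0582
grasp_force: 0.0
```

carry_out(increments=[6.2, -3.4, 3.5, 0, 0, 6.2, -3.4, 3.5, 0, 0, 6.2, -3.4, 3.5, 0, 0, 6.2, -3.4, 3.5, 0, 0, 6.2, -3.4, 3.5, 0, 0])

```text
clock: 16.02
eef_pos: [0.5688, -0.1207, 0.0992]
tool_rot: [-0.122, 0.993, -0.0, 0.001]
ft_force: [1.2, 0.1, 0.9]
grip_width: 0.0622
grasp_force: 0.0
```

carry_out(increments=[6.2, -3.4, 3.5, 0, 0, 6.2, -3.4, 3.5, 0, 0, 6.2, -3.4, 3.5, 0, 0, 6.2, -3.4, 3.6, 0, 0, 6.2, -3.4, 3.6, 0, 0])

```text
clock: 16.65
eef_pos: [0.6908, 0.0922, 0.0992]
tool_rot: [-0.122, 0.993, -0.0, 0.001]
ft_force: [0.3, -0.9, 0.5]
grip_width: 0.0621
grasp_force: 0.0
```

Run:
```python
from h import *
go(.6894,.0950,.0,104)
c=bot.camera("top"); C=cloud(c); cv2.imwrite("pics/t4.png",cv2.resize(c["pixels"][100:300,240:560],None,fx=2.5,fy=2.5,interpolation=cv2.INTER_CUBIC))
```

```text
turn -0.000 rad; shift [0.08 0.31 9.92] cm; j6 -0.11; tcp [0.6908 0.0922 0.0992]
```

View pics/t4.png

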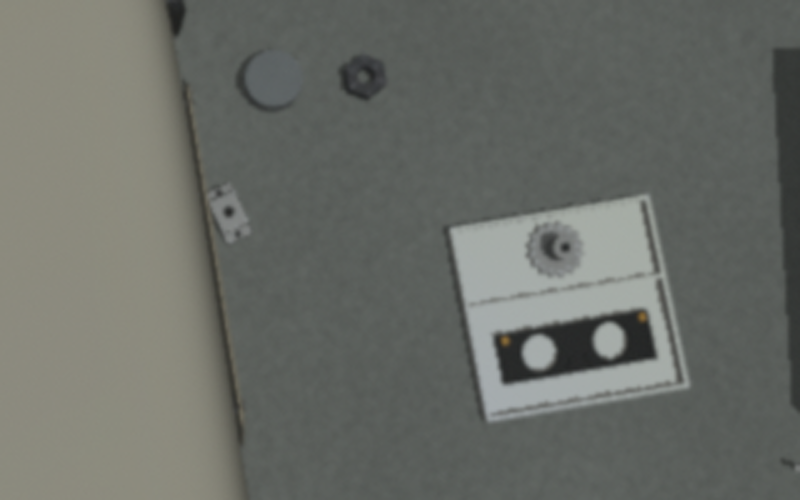

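The two-bay tray holds the cutter, hub up, at crop (555,248) and the round front flat in the wide bay at (575,345). On to the rectangular front.

carry_out(increments=[6.2, 0, 0.33, 3, 0, 6.2, 0, 0, 3, 0, 6.2, 0, 0, 2, 0, 6.2, 0, 0, 0, 0, 6.2, 0, 0, 0, 0])

```text
clock: 17.32
eef_pos: [0.69, 0.094, 0.0195]
tool_rot: [-0.122, 0.993, 0.0, 0.001]
ft_force: [1.0, 0.3, 0.1]
grip_width: 0.062
grasp_force: 0.0
```

Run:
```python
from h import *
go(.6894,.0950,.0,104)
```

```text
turn -0.000 rad; shift [0.04 0.11 1.95] cm; j6 -0.11; tcp [0.69   0.094  0.0195]
```

carry_out(increments=[6.2, 0, 0.05, 1, 0, 6.2, 0, 0, 0.7, 0, 6.2, 0, 0, 0.22, 0, 0, 0, 0, 0, 0, 0, 0, 0, 0, 0])

```text
clock: 17.95
eef_pos: [0.6894, 0.0945, -0.0009]
tool_rot: [-0.122, 0.993, -0.0, 0.0]
ft_force: [-0.4, -0.4, -0.1]
grip_width: 0.044
grasp_force: 62.2
```

carry_out(increments=[0, 0, 0, 0, 0, 0, 0, 0, 0, 0, 0, 0, 0, -1.5, 0, 0, 0, 0, -3.5, 0, 0, 0, 0, -4.5, 0])

```text
clock: 18.58
eef_pos: [0.6881, 0.0944, 0.0942]
tool_rot: [-0.122, 0.993, -0.0, -0.001]
ft_force: [1.2, 0.5, -0.4]
grip_width: 0.0444
grasp_force: 62.2
```

Run:
```python
from h import *
go(.4762,.3251,.1,173.5)
```

```text
turn -1.213 rad; shift [-20.53  23.67  -0.54] cm; j6 -0.11; tcp [0.6881 0.0944 0.0942]
```

carry_out(increments=[0, 0, 0, 0, -0.152, 0, 0, 0, 0, -0.152, 0, 0, 0, 0, -0.152, 0, 0, 0, 0, -0.152, 0, 0, 0, 0, -0.152])

```text
clock: 19.2
eef_pos: [0.6892, 0.0945, 0.0949]
tool_rot: [-0.483, 0.875, -0.0, 0.001]
ft_force: [0.7, 0.1, -1.2]
grip_width: 0.0441
grasp_force: 62.2
```

carry_out(increments=[0, 0, 0, 0, -0.152, 0, 0, 0, 0, -0.152, 0, 0, 0, 0, -0.149, 0, -2.9, 3.4, 0, 0, 0, -2.9, 3.4, 0, 0])

```text
clock: 19.82
eef_pos: [0.6278, 0.1601, 0.0946]
tool_rot: [-0.665, 0.747, -0.0, 0.001]
ft_force: [0.1, 0.8, -0.2]
grip_width: 0.0436
grasp_force: 62.2
```

carry_out(increments=[0, -2.9, 3.4, 0, 0, 0, -2.9, 3.4, 0, 0, 0, -2.9, 3.4, 0, 0, 0, -2.9, 3.4, 0, 0, 0, -2.9, 3.3, 0, 0])

```text
clock: 20.45
eef_pos: [0.4758, 0.3242, 0.095]
tool_rot: [-0.666, 0.746, -0.0, 0.001]
ft_force: [0.4, -0.2, -0.4]
grip_width: 0.0438
grasp_force: 62.2
```

carry_out(increments=[0, 0, 0, 3, 0, 0, 0, 0, 3, 0, 0, 0, 0, 1, 0, 0, 0, 0, 0, 0, 0, 0, 0, 0, 0])

```text
clock: 21.08
eef_pos: [0.4777, 0.3235, 0.0251]
tool_rot: [-0.666, 0.746, -0.0, 0.001]
ft_force: [-0.1, 0.6, -0.0]
grip_width: 0.044
grasp_force: 62.2
```

Run:
```python
from h import *
go(.4762,.3251,.003,173.5)
```

```text
turn -0.001 rad; shift [-0.14  0.17  2.21] cm; j6 -0.86; tcp [0.4777 0.3235 0.0251]
```

carry_out(increments=[0, -0.1, 0.12, 1.2, 0, 0, 0, 0, 0.7, 0, 0, 0, 0, 0.28, 0, 0, 0, 0, 0, 0, 5.6, 0, 0, 0, 0])

```text
clock: 21.7
eef_pos: [0.4755, 0.3242, 0.0018]
tool_rot: [-0.666, 0.746, 0.0, 0.0]
ft_force: [1.0, -1.1, 0.1]
grip_width: 0.056
grasp_force: 0.0
```

carry_out(increments=[5.6, 0, 0, 0, 0, 5.6, 0, 0, 0, 0, 5.6, 0, 0, -1.5, 0, 5.6, 0, 0, -3.5, 0, 5.6, 0, 0, -4.5, 0])

```text
clock: 22.32
eef_pos: [0.4748, 0.3238, 0.0979]
tool_rot: [-0.666, 0.746, 0.0, -0.001]
ft_force: [-0.4, 0.5, 0.7]
grip_width: 0.0559
grasp_force: 0.0
```

Run:
```python
from h import *
go(.5694,-.0139,.1,114)
```

```text
turn 1.038 rad; shift [  5.1  -34.69  -0.2 ] cm; j6 -0.86; tcp [0.4748 0.3238 0.0979]
```

carry_out(increments=[4.5, 0, 0, 0, 0.174, 4.5, 0, 0, 0, 0.174, 4.5, 0, 0, 0, 0.174, 4.5, 0, 0, 0, 0.174, 4.5, 0, 0, 0, 0.174])

```text
clock: 22.95
eef_pos: [0.4757, 0.3243, 0.0981]
tool_rot: [-0.287, 0.958, 0.0, 0.001]
ft_force: [0.2, 0.6, 0.4]
grip_width: 0.0448
grasp_force: 0.0
```

carry_out(increments=[4.5, 0, 0, 0, 0.174, 4.5, 0.6, -4.3, 0, 0, 4.5, 0.6, -4.3, 0, 0, 4.5, 0.6, -4.3, 0, 0, 4.5, 0.6, -4.3, 0, 0])

```text
clock: 23.58
eef_pos: [0.5232, 0.1559, 0.0982]
tool_rot: [-0.205, 0.979, 0.0, 0.001]
ft_force: [0.8, -0.4, -0.2]
grip_width: 0.045
grasp_force: 0.0
```

carry_out(increments=[4.5, 0.6, -4.3, 0, 0, 4.5, 0.7, -4.3, 0, 0, 4.5, 0.7, -4.4, 0, 0, 4.5, 0.7, -4.4, 0, 0, 4.5, 0, 0, 4, 0])

```text
clock: 24.2
eef_pos: [0.5727, -0.0166, 0.0611]
tool_rot: [-0.203, 0.979, -0.002, 0.005]
ft_force: [-0.6, 0.3, -0.1]
grip_width: 0.0449
grasp_force: 0.0
```

Run:
```python
from h import *
go(.5694,-.0139,.003,113.8)
```

```text
turn -0.007 rad; shift [0.25 0.41 5.8 ] cm; j6 -0.44; tcp [ 0.5727 -0.0166  0.0611]
```

carry_out(increments=[4.5, 0, 0, 2, 0, 4.5, 0, 0, 0, 0, 4.5, 0, 0, 0, 0, 4.5, 0, 0, 0, 0, 4.5, 0, 0, 0, 0])

```text
clock: 24.82
eef_pos: [0.5684, -0.013, 0.0379]
tool_rot: [-0.205, 0.979, -0.0, 0.001]
ft_force: [-1.2, -0.4, -0.5]
grip_width: 0.0451
grasp_force: 0.0
```

Run:
```python
from h import *
go(.5694,-.0139,.003,113.8)
```

```text
turn -0.002 rad; shift [-0.05 -0.12  3.49] cm; j6 -0.44; tcp [ 0.5684 -0.013   0.0379]
```

carry_out(increments=[4.5, 0, -0.1, 2, 0, 4.5, 0, 0, 1.5, 0, 0, 0, 0, 0, 0, 0, 0, 0, 0, 0, 0, 0, 0, 0, 0])

```text
clock: 25.45
eef_pos: [0.5683, -0.0141, 0.0021]
tool_rot: [-0.205, 0.979, -0.0, 0.0]
ft_force: [-0.7, -0.4, -1.9]
grip_width: 0.0248
grasp_force: 60.5
```

carry_out(increments=[0, 0, 0, 0, 0, 0, 0, 0, 0, 0, 0, 0, 0, -2, 0, 0, 0, 0, -3.5, 0, 0, 0, 0, -4, 0])

```text
clock: 26.08
eef_pos: [0.5673, -0.0141, 0.0971]
tool_rot: [-0.205, 0.979, 0.0, -0.001]
ft_force: [0.6, -0.8, -2.2]
grip_width: 0.0252
grasp_force: 60.5
```

Run:
```python
from h import *
go(.5689,.3608,.1,83.5)
```

```text
turn 0.527 rad; shift [ 4.09 37.27 -0.29] cm; j6 -0.44; tcp [ 0.5673 -0.0141  0.0971]
```

carry_out(increments=[0, 0, 0, 0, 0.176, 0, 0, 0, 0, 0.176, 0, 0, 0, 0, 0.175, 0, 0.5, 4.6, 0, 0, 0, 0.5, 4.6, 0, 0])

```text
clock: 26.7
eef_pos: [0.5686, 0.0788, 0.0969]
tool_rot: [0.058, 0.998, 0.0, 0.0]
ft_force: [0.2, -0.1, -2.2]
grip_width: 0.0247
grasp_force: 60.7
```

carry_out(increments=[0, 0.5, 4.6, 0, 0, 0, 0.5, 4.6, 0, 0, 0, 0.5, 4.7, 0, 0, 0, 0.5, 4.7, 0, 0, 0, 0.5, 4.7, 0, 0])

```text
clock: 27.32
eef_pos: [0.57, 0.3142, 0.0968]
tool_rot: [0.057, 0.998, -0.0, 0.0]
ft_force: [0.7, -0.1, -1.8]
grip_width: 0.0247
grasp_force: 60.7
```

carry_out(increments=[0, 0.5, 4.7, 0, 0, 0, 0, 0, 3, 0, 0, 0, 0, 3, 0, 0, 0, 0, 0, 0, 0, 0, 0, 0, 0])

```text
clock: 27.95
eef_pos: [0.5711, 0.3601, 0.0378]
tool_rot: [0.057, 0.998, 0.0, 0.0]
ft_force: [0.0, 0.4, -1.3]
grip_width: 0.0245
grasp_force: 60.7
```

Run:
```python
from h import *
go(.5689,.3608,.006,83.5)
```

```text
turn -0.001 rad; shift [0.23 0.04 3.18] cm; j6 0.68; tcp [0.5711 0.3601 0.0378]
```

carry_out(increments=[0, 0.15, 0, 1.8, 0, 0, 0, 0, 1.1, 0, 0, 0, 0, 0.35, 0, 0, 0, 0, 0, 0, 3.8, 0, 0, 0, 0])

```text
clock: 28.58
eef_pos: [0.5699, 0.3607, 0.0055]
tool_rot: [0.057, 0.998, 0.001, 0.001]
ft_force: [0.8, -0.3, -0.8]
grip_width: 0.0374
grasp_force: 0.0
```

carry_out(increments=[3.8, 0, 0, 0, 0, 3.8, 0, 0, 0, 0, 3.8, 0, 0, -1.5, 0, 3.8, 0, 0, -4, 0, 3.8, 0, 0, -5, 0])

```text
clock: 29.2
eef_pos: [0.5684, 0.3598, 0.1102]
tool_rot: [0.057, 0.998, -0.001, -0.001]
ft_force: [-0.2, 0.4, -0.4]
grip_width: 0.0379
grasp_force: 0.0
```

Run:
```python
from h import *
go(.4390,.0975,.11,83.5)
```

```text
turn -0.000 rad; shift [  9.89 -27.52   0.07] cm; j6 0.68; tcp [0.5684 0.3598 0.1102]
```

carry_out(increments=[3.8, 1.65, -4.6, 0, 0, 3.8, 1.65, -4.6, 0, 0, 3.8, 1.65, -4.6, 0, 0, 3.8, 1.65, -4.6, 0, 0, 3.8, 1.65, -4.6, 0, 0])

```text
clock: 29.82
eef_pos: [0.4608, 0.1399, 0.1107]
tool_rot: [0.057, 0.998, 0.0, 0.001]
ft_force: [0.4, 0.1, -0.2]
grip_width: 0.0376
grasp_force: 0.0
```

carry_out(increments=[3.8, 1.65, -4.55, 0, 0, 3.8, 0, 0, 3.5, 0, 3.8, 0, 0, 0, 0, 3.8, 0, 0, 0, 0, 3.8, 0, 0, 0, 0])

```text
clock: 30.45
eef_pos: [0.4407, 0.0985, 0.0756]
tool_rot: [0.056, 0.998, 0.0, 0.001]
ft_force: [0.4, -0.2, 0.1]
grip_width: 0.0379
grasp_force: 0.0
```

Run:
```python
from h import *
go(.4390,.0975,.02,83.5)
c=bot.camera("side"); cv2.imwrite("pics/s5.png",cv2.resize(c["pixels"][170:390,150:430],None,fx=2.7,fy=2.7,interpolation=cv2.INTER_CUBIC))
C=cloud(c)
print([(round(d["p"],2),w(c,d["xyz"]).round(4).tolist()) for d in bot.place_of(c,"bolt")])
```

```text
turn 0.001 rad; shift [ 0.17 -0.12  5.56] cm; j6 0.33; tcp [0.4407 0.0985 0.0756]
[(0.78, [0.4042, 0.168, 0.003]), (0.66, [0.4638, 0.0306, 0.0022]), (0.52, [0.3691, 0.102, 0.0031]), (0.51, [0.4366, 0.1009, 0.0018]), (0.21, [0.445, -0.3333, 0.0044])]
```

View pics/s5.png

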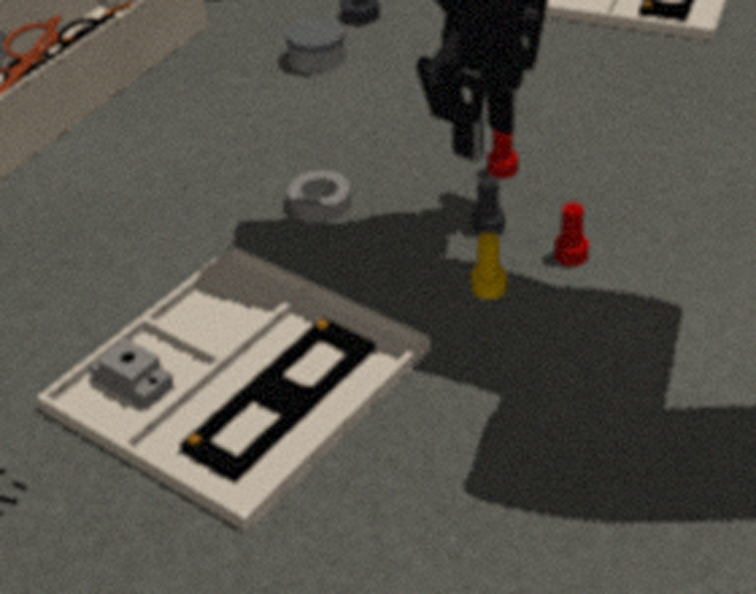

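The jaw sits step up in the far small bay at crop (130,370), and the rectangular front lies flat at (280,400). The dark bolt at (487,195) is under the fingers, so I'll lower and grip it.

carry_out(increments=[3.8, 0.15, 0.05, 2.5, 0, 3.8, 0, 0, 2, 0, 3.8, 0, 0, 0.9, 0, 0, 0, 0, 0, 0, 0, 0, 0, 0, 0])

```text
clock: 31.18
eef_pos: [0.4386, 0.0986, 0.0209]
tool_rot: [0.057, 0.998, 0.0, 0.001]
ft_force: [-0.3, -0.5, -0.7]
grip_width: 0.0141
grasp_force: 58.4
```

carry_out(increments=[0, 0, 0, 0, 0, 0, 0, 0, 0, 0, 0, 0, 0, -2, 0, 0, 0, 0, -3.5, 0, 0, 0, 0, -4, 0])

```text
clock: 31.8
eef_pos: [0.4373, 0.0982, 0.116]
tool_rot: [0.057, 0.998, -0.0, -0.001]
ft_force: [1.0, -0.1, -1.2]
grip_width: 0.014
grasp_force: 58.5
```

Run:
```python
from h import *
go(.5585,.2694,.115,83.5)
c=bot.camera("side"); cv2.imwrite("pics/s6.png",cv2.resize(c["pixels"][150:290,220:420],None,fx=3.5,fy=3.5,interpolation=cv2.INTER_CUBIC))
```

```text
turn -0.000 rad; shift [-10.11  18.38   0.07] cm; j6 0.33; tcp [0.4373 0.0982 0.116 ]
```

View pics/s6.png

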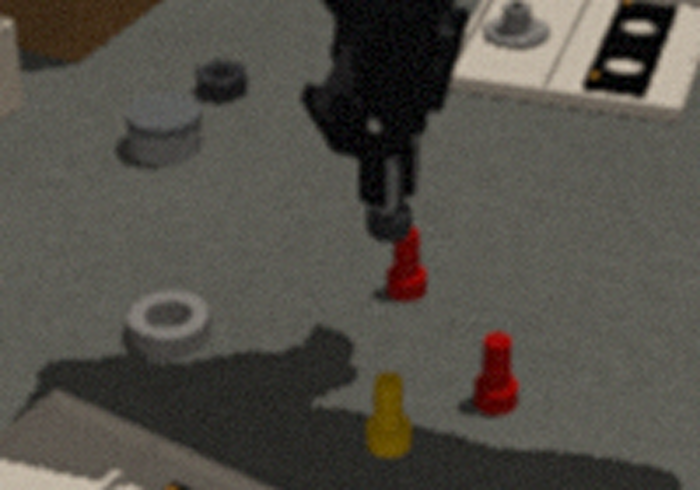

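The dark bolt hangs head down in the fingers at crop (388,215). I'll carry it to the free small bay.

carry_out(increments=[0, -2, 3.7, 0, 0, 0, -2, 3.7, 0, 0, 0, -2, 3.7, 0, 0, 0, -2, 3.7, 0, 0, 0, -2, 3.6, 0, 0])

```text
clock: 32.48
eef_pos: [0.5588, 0.2709, 0.1151]
tool_rot: [0.057, 0.998, -0.0, 0.0]
ft_force: [-0.1, -0.1, -1.6]
grip_width: 0.0141
grasp_force: 58.7
```

carry_out(increments=[0, 0, 0, 3, 0, 0, 0, 0, 3, 0, 0, 0, 0, 0, 0, 0, 0, 0, 0, 0, 0, 0, 0, 0, 0])

```text
clock: 33.1
eef_pos: [0.5595, 0.2703, 0.0572]
tool_rot: [0.057, 0.998, 0.001, 0.001]
ft_force: [-0.4, -0.3, -1.0]
grip_width: 0.014
grasp_force: 58.8
```

Run:
```python
from h import *
go(.5585,.2694,.0245,83.5)
```

```text
turn -0.001 rad; shift [ 0.09 -0.1   3.27] cm; j6 0.56; tcp [0.5595 0.2703 0.0572]
```

carry_out(increments=[0, 0, 0, 2, 0, 0, 0, 0, 1, 0, 0, 0, 0, 0.2, 0, 0, 0, 0, 0, 0, 0, 0, 0, 0, 0])

```text
clock: 33.72
eef_pos: [0.5588, 0.2701, 0.0239]
tool_rot: [0.057, 0.998, 0.0, 0.001]
ft_force: [-0.5, -0.5, -0.5]
grip_width: 0.014
grasp_force: 58.9
```

carry_out(increments=[0, 0, 0, 0.08, 0, 0, 0, 0, 0, 0, 0, 0, 0, 0, 0, 0, 0, 0, 0, 0, 0, 0, 0, 0, 0])

```text
clock: 34.35
eef_pos: [0.5588, 0.2701, 0.0235]
tool_rot: [0.057, 0.998, 0.0, 0.001]
ft_force: [-1.6, -0.5, 6.2]
grip_width: 0.0139
grasp_force: 59.3
```

Contact with the floor (6 N), so I'll release and retreat.

carry_out(increments=[3.2, 0, 0, 0, 0, 3.2, 0, 0, 0, 0, 3.2, 0, 0, 0, 0, 3.2, 0, 0, -1, 0, 3.2, 0, 0, -2, 0])

```text
clock: 34.98
eef_pos: [0.5575, 0.2695, 0.0523]
tool_rot: [0.057, 0.998, -0.001, -0.001]
ft_force: [0.9, 0.4, 0.5]
grip_width: 0.0324
grasp_force: 0.0
```

carry_out(increments=[3.2, 0, 0, -4, 0, 3.2, 0, 0, -4, 0, 3.2, 4, -4, 0, 0, 3.2, 4, -4, 0, 0, 3.2, 4, -4, 0, 0])

```text
clock: 35.6
eef_pos: [0.4244, 0.1634, 0.1333]
tool_rot: [0.057, 0.998, 0.0, 0.001]
ft_force: [0.4, -0.6, 0.5]
grip_width: 0.0319
grasp_force: 0.0
```

carry_out(increments=[3.2, 4, -4, 0, 0, 3.2, 4, -4, 0, 0, 3.2, 0, 0, 0, 0, 3.2, 0, 0, 0, 0, 3.2, 0, 0, 0, 0])

```text
clock: 36.22
eef_pos: [0.3385, 0.0946, 0.1332]
tool_rot: [0.057, 0.998, 0.0, 0.001]
ft_force: [-0.1, 0.1, -0.6]
grip_width: 0.0321
grasp_force: 0.0
```

Run:
```python
from h import *
c=bot.camera("top"); cv2.imwrite("pics/t7.png",cv2.resize(c["pixels"][100:310,120:560],None,fx=1.8,fy=1.8,interpolation=cv2.INTER_CUBIC))
C=cloud(c)
T={"tray_two":((.4826,-.3266),9.7),"tray_three":((.513,.3209),-6.5)}
for k,t in (("front_round","tray_two"),("cutter","tray_two"),("front_rect","tray_three"),("jaw","tray_three"),("bolt","tray_three")):
    o,a=T[t]; a=np.radians(a)
    for d in bot.place_of(c,k):
        p=w(c,d["xyz"]); q=p[:2]-o; q=np.array([[np.cos(a),np.sin(a)],[-np.sin(a),np.cos(a)]])@q
        if abs(q).max()<.1: print(k,round(d["p"],2),q.round(4),p[2].round(4))
for k in ("collar","nut","tin"): print(k,[w(c,d["xyz"]).round(3).tolist() for d in bot.place_of(c,k)[:1]])
```

```text
front_round 0.86 [-0.0392  0.0013] 0.0037
cutter 0.68 [ 0.0537 -0.0028] 0.0021
front_rect 0.82 [-0.0395  0.0033] 0.0033
jaw 0.61 [0.0537 0.0446] -0.0006
bolt 0.7 [ 0.0566 -0.0494] 0.0026
collar [[0.568, 0.128, -0.001]]
nut [[0.695, -0.146, -0.0]]
tin [[0.691, -0.058, 0.001]]
```

View pics/t7.png

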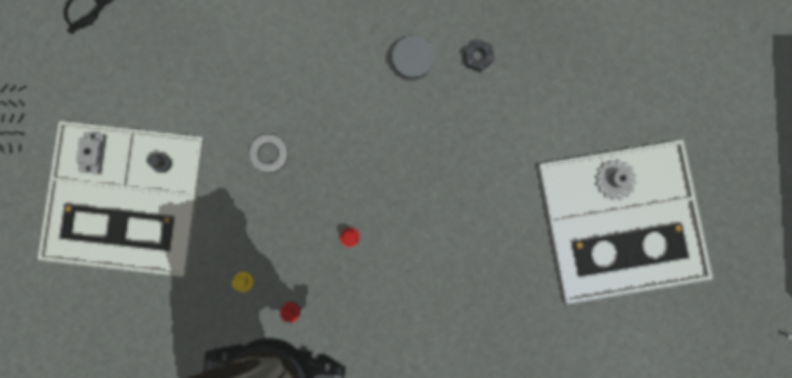

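All five parts lie in their right bays: jaw (90,153), bolt standing at (158,160), rectangular front (117,228), cutter (615,180) and round front (630,250). The ring, nut and tin have not moved.

```bash
python3 -c "
from workcell import bot
print(bot.job_done())"
```

```text
the job is handed in; nothing more can be done
None
```

Both kits are made up and handed in at about 36 s. The last top picture showed every part inside its bay limits and the ring, nut and tin in place; the hand-in returned no verdict.

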